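# Hold a twine reel against the dispenser's brake while its axle is fitted

## Task

The twine dispenser is empty and there are teaspoons to tie up: draw the reel of straw-coloured twine straight up off its post on the wooden stand, set it flat on the dispenser's steel deck and push it back against the sprung brake shoe until its bore is right over the axle hole, without driving the shoe to the end of its travel. Finish while still holding the reel there with a steady push, gripper on it, so that I can push the axle up from below; do not let go. Leave the other reels and the china and spoon around in their places.

Things in the scene. Friction and masses are not known exactly. Their poses are not given: they have to be found in the camera images.
- reel_straw: The reel to load: wooden flanges, wound with straw-coloured (pale tan) twine. Flange diameter 56 mm, height 40 mm, through bore 18 mm, about 110 g. Stands upright on one of the three posts of the stand (which one varies). Origin: centre of its underside; z = its axis, up. It can be gripped across the flanges (56 mm) from above. A ring of the twine's colour is painted on its top.
- reel_red: Reel of the same size with dark red twine, on another post of the stand; to be left alone. Origin: centre of its underside. A ring of the twine's colour is painted on its top.
- reel_green: Reel of the same size with dark green twine, on another post of the stand; to be left alone. Origin: centre of its underside. A ring of the twine's colour is painted on its top.
- stand: Fixed wooden board 80 x 300 mm (its x, y), top 15 mm above the worktop; reels stand on it. Three upright steel posts, 11 mm thick, along its y axis at y = -105, 0, +105 mm, tops 75 mm above the worktop, 20 mm above a reel's top. Origin: centre of its underside. Mind the cupboard's rail overhead: 0.60 m ahead of the base and beyond, 0.455 m above the worktop.
- dispenser: Fixed dark green metal twine dispenser. Origin: on the axle's axis, at worktop height; x axis (level): from the open front toward the brake and back column, the direction to push. Column at x = 65 to 79 mm, 119 mm high; a 26 mm spring barrel reaches forward from it to x = 45 mm at the shoe's height. Foot plate x = -58 to 102 mm, 96 mm wide, 12 mm high.
- axle_hole (a point): Centre of the 14 mm axle hole (the end of the 11 mm brass axle just visible in it), on the top face of the bare steel deck, 81 mm above the worktop; axes as the dispenser's. The deck is level, 6 mm thick, 46 mm wide (narrower than the reel), from x = -46 to +66 mm of this point, open at the front, at both sides and below.
- brake_shoe (a joint): Travel of the sprung brake shoe in m: 0 at rest, grows as it is pushed back along the dispenser's +x, hard end at 0.012. A reel slid along the deck touches it when its axis is 6 mm short of the hole; the bore is right over the hole at 0.006. The spring pushes back with 5 N at first touch and 1 N more for each mm, so 11 N at 0.006.
- shoe_face (a point): Point in the middle of the brake shoe, moving with it, 20 mm above the deck, where the rim of a seated reel lies (28 mm from the reel's axis); at rest 22 mm from the axle hole along x. The shoe is an upright vee of two grey felt pads, 26 mm tall, about 40 mm wide in all, each turned 30 degrees inward, so that a centred reel touches both. Axes as the dispenser's.
- cup_near: Blue and white china cup, 82 x 108 x 56 mm, standing near the work; to be left alone. Origin: centre of its underside.
- egg_cup_near: Blue and white egg cup, 47 x 47 x 50 mm, standing near the work; to be left alone. Origin: centre of its underside.
- spoon_near: Teaspoon, 135 mm long, lying to the right of the work; to be left alone. Origin: its middle, on the worktop.

How it is judged:
By the outcome, as a careful person would: the job done as asked, in the order asked, and still so for the second after the job is handed in, while the arm keeps its last pose, push and grip.
It also fails if it takes over 42 s, if anything falls off the work surface, if the arm or the gripper's body presses on something with over 40 N, if the wrist force passes 120 N, or if a joint passes its speed limit or range.

## Robot

A 6-joint arm with a two-finger parallel gripper is mounted at the origin on a cart in front of the work surface, level with it; the furniture and walls round the work are solid. World frame = base frame: x ahead of the robot, y to its left, z up, the work surface at z = 0. Lengths are in mm, angles in rad, forces in N, time in s.
With the tool pointing down it reaches from about 350 to 975 mm from the base axis. Payload 7.1 kg.
Tool frame: the origin (TCP) lies at the very end of the fingers, on their centre line; the grasp point (between the pads) lies 19 mm behind it; x points along the fingers, y is the direction in which the jaws open and shut, and the axes are right-handed (so a half turn about x gives the same grasp; the last joint's range is limited). The gripper opens to 88 mm and grips with 3 to 60 N. Pads are 20 mm wide; open, the fingers measure 115 mm over their backs; the gripper's body (75 mm by 178 mm) begins 61 mm behind the grasp point.
Start: joints at [1.142, 0.423, 1.63, -0, 1.089, -0.019], TCP at [248.984, 573.247, 222.675] pointing down, gripper open.
Joint ranges: [-3, 3], [-0.9, 2.11], [0.09, 2.58], [-1.31, 4.45], [0.11, 2.69], [-2.54, 2.54]. Speed limits (rad/s): [2.39, 2.39, 3.01, 3.14, 3.14, 3.14].

## Interface

Orientations are given as a rotation vector (axis times angle).
In Python, from workcell import ctrl gives the robot as it stands. The module is installed in compiled form; this text tells all that it offers.
- The arm moves only by the tool carry_out, never from a script. Its argument "commands" is a list of rows, each a list of 6 numbers: the shift along the tool's x, y, z in m, then the turn, a rotation vector about the tool's x, y, z in degrees. In form: [[tx, ty, tz, rx, ry, rz], ...]. A call has 1 to 8 rows; each row shifts and turns the pose as measured when the row begins, along the tool's axes as they then stand; what a row does not reach is not made up. A row lasts 1/8 s, in which the tool goes at most 62.5 mm and 10.7 degrees, less where a joint would pass 70% of its speed; a pose out of reach is approached as far as the arm can. A call with a gripper value outside its range is refused whole. "grip" is the closure, from 0 (fully open) to 1 (shut), set as the call begins (left out, the last holds). The fingers move at their own pace and stop on an object; the grip force is fixed at half the most. Time passes only in rows, so rows that do not move let the fingers close. It gives the time, the measured TCP pose, the force and the opening at its end, in the units of the state.
- ctrl.get_obs(): the state, without advancing time (a new reading comes with each control period).
- ctrl.get_image(name): name is "scene" or "side" or "wrist"; returns a dict with "pixels" (480x640x3 uint8, blue, green, red), "intrinsics" (3x3 intrinsics, pixels), "dist_coeffs" ([k1, k2, p1, p2, k3] as OpenCV has them; the pictures are not rectified), "rvec" (rotation vector, rad) and "tvec" (3), from world to camera coordinates, as OpenCV has them. Camera axes: x right, y down, z forward; pixel columns grow to the right and rows downward; lengths in mm; the calibration is good to about 2 mm. A picture is of the moment at which its call begins. There is no depth.
- ctrl.close_job(): hands the job in, once; it reports no verdict.
The state is a dict: "t": time; "qpos": joint angles; "qvel": joint speeds; "joint_torque": joint torques, N m; "ee_pos": TCP position; "orientation": TCP orientation; "ft_force": force on the tool from outside, world axes, zero at the start; "moment": the same for the moment, N m; "width": finger opening in mm.
Only numpy, scipy, OpenCV 4.12 (cv2) and the standard library are available. Lean on these libraries where they do the work, as an engineer would, in place of code of your own. Each camera call takes 0.05 s, during which the arm holds its last target. There are 200 camera calls.

## Working session

There is one attempt and no reset: what is moved stays moved. The work goes in short steps, Python scripts to look and compute and a tool call to move; the robot and the scene stay as the last step left them, time stands still between calls to the robot, and variables do not carry over. Pictures are saved under pics/ and viewed, about 8 in all and at most 12, crops included, and the job is handed in when it is done.

Besides the shell and the picture viewer there is one more tool, called after "Request:" by a JSON object that holds its "method" and its "body". carry_out: Moves the arm, as the interface text tells. Its arguments: {"type":"object","properties":{"commands":{"type":"array"},"grip":{"type":"number"}},"required":["commands"]}

```bash
mkdir -p pics; cat > h.py <<'E'
import numpy as np, cv2
from workcell import ctrl
def grab(n,f):
    im=ctrl.get_image(n); cv2.imwrite('pics/'+f,im['pixels']); np.save(f'cal_{n}.npy',np.array([im['intrinsics'],im['dist_coeffs'],im['rvec'],im['tvec']],dtype=object),allow_pickle=True); return im
def cal(n):
    K,d,r,t=np.load(f'cal_{n}.npy',allow_pickle=True); f=lambda a:np.array(a,float)
    return f(K).reshape(3,3),f(d).ravel(),f(r).ravel(),f(t).ravel()
def onplane(n,uv,z):
    K,d,r,t=cal(n); R=cv2.Rodrigues(r)[0]
    p=cv2.undistortPoints(np.array([[uv]],float),K,d)[0,0]
    c=-R.T@t; v=R.T@np.array([p[0],p[1],1]); return c+v*(z-c[2])/v[2]
def proj(n,P):
    K,d,r,t=cal(n); return cv2.projectPoints(np.array(P,float).reshape(-1,1,3),r,t,K,d)[0][:,0]
E
python3 - <<'E'
from h import *
for n in ['scene','side','wrist']:
    grab(n,n+'0.png'); K,d,r,t=cal(n); print(n,-cv2.Rodrigues(r)[0].T@t)
o=ctrl.get_obs(); print(o); print(cv2.Rodrigues(np.array(o['orientation'],float))[0])
E
```

```text
scene [-195.85148044 -662.99646333  728.42881867]
side [  186.73958155 -1067.64165149   937.82354037]
wrist [188.83385705 600.08599361 384.58660885]
{'t': 0.15, 'qpos': array([ 1.14196701e+00,  4.23653070e-01,  1.63048644e+00,  1.51405297e-05,
        1.08861474e+00, -1.90123895e-02]), 'qvel': array([-1.61148977e-03, -7.71895695e-04, -2.18184338e-03, -9.03858040e-04,
        6.63187956e-05, -1.83227785e-03]), 'joint_torque': array([-1.76538283e-04, -5.44976950e+01, -2.73919129e+01,  6.43700757e-02,
        2.04377552e-02, -1.05642443e-04]), 'ee_pos': array([248.82915277, 572.86902759, 222.09892023]), 'orientation': array([ 0.32058664,  1.54705786, -0.32237132]), 'ft_force': array([0.87357812, 0.35084187, 0.92241936]), 'moment': array([ 0.01149009, -0.02586708, -0.0275592 ]), 'width': 87.82335233442544}
[[-4.95196491e-04  3.98447579e-01  9.17190973e-01]
 [-1.05083451e-03  9.17190372e-01 -3.98447885e-01]
 [-9.99999325e-01 -1.16112592e-03 -3.54869858e-05]]
```

View pics/scene0.png

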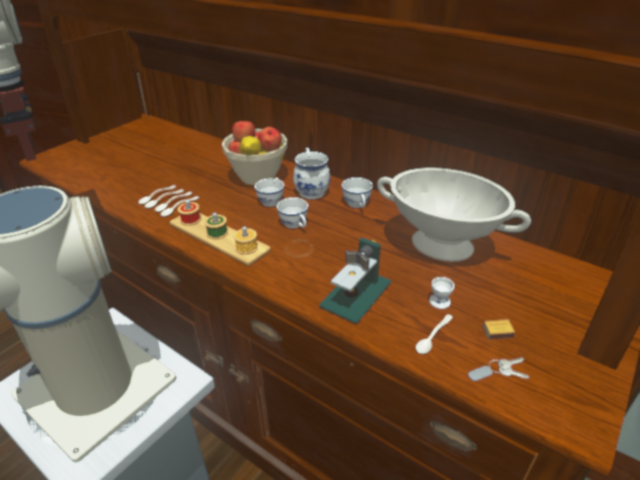

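View pics/side0.png

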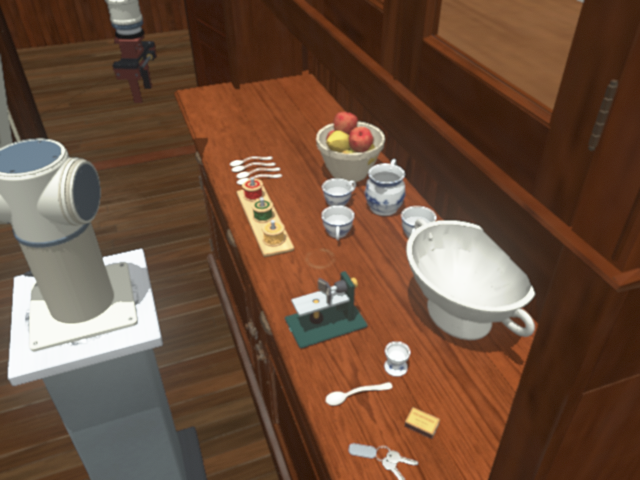

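The scene view shows the straw reel at the near end of the stand (scene 246,240; side 273,232). The dispenser is at scene (355,280), side (325,310), with its brake toward the back. I'll enlarge both.

```bash
python3 - <<'E'
from h import *
a=cv2.imread('pics/scene0.png');b=cv2.imread('pics/side0.png')
c=lambda i,x,y,w,h,s:cv2.resize(i[y:y+h,x:x+w],(w*s,h*s),interpolation=cv2.INTER_CUBIC)
L=np.vstack([c(a,165,190,110,75,4)[:300,:400],c(a,315,230,100,75,4)])
R=np.vstack([c(b,230,175,100,75,4),c(b,280,265,100,75,4)])
cv2.imwrite('pics/crop1.png',np.hstack([L,R]))
for n,uv in [('scene',(246,233)),('side',(273,227))]: print(onplane(n,uv,55))
for n,uv in [('scene',(352,272)),('side',(319,300))]: print(onplane(n,uv,81))
E
```

```text
[476.2434637   53.55148489  55.        ]
[469.91526116  54.40418367  55.        ]
[ 475.22385198 -254.25796399   81.        ]
[ 479.42591735 -254.79636565   81.        ]
```

View pics/crop1.png

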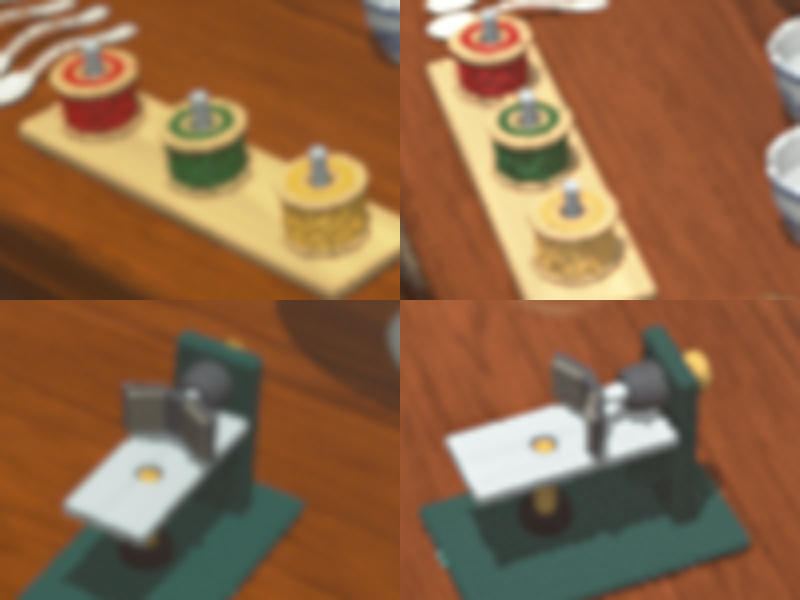

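The straw reel's top is at scene (246.2,235), side (273.2,227.2). The hole is at scene (352.2,274), side (315.8,301). The deck corners are visible in both views.

```bash
python3 - <<'E'
from h import *
S=lambda x,y,ox,oy:(x/4+ox,y/4+oy)
pr=lambda l,n,uv,z: print(l,n,onplane(n,uv,z).round(1))
pr('straw','scene',S(325,180,165,190),55);pr('straw','side',S(173,209,230,175),55)
pr('green','scene',S(206,120,165,190),55);pr('green','side',S(130,120,230,175),55)
pr('red','scene',S(94,70,165,190),55);pr('red','side',S(89,38,230,175),55)
pr('tip','scene',S(319,150,165,190),75);pr('tip','side',S(171,184,230,175),75)
pr('tipred','scene',S(93,48,165,190),75);pr('tipred','side',S(89,14,230,175),75)
pr('hole','scene',S(149,175,315,230),81);pr('hole','side',S(143,144,280,265),81)
for k,(x,y) in enumerate([(64,202),(145,239),(248,122)]): pr(f'dk{k}','scene',S(x,y,315,230),81)
for k,(x,y) in enumerate([(46,139),(79,198),(278,135)]): pr(f'dk{k}','side',S(x,y,280,265),81)
E
```

```text
straw scene [470.4  47.2  55. ]
straw side [470.2  53.2  55. ]
green scene [474.7 155.   55. ]
green side [471.5 156.   55. ]
red scene [473.5 260.6  55. ]
red side [471.9 260.9  55. ]
tip scene [471.5  50.7  75. ]
tip side [470.   52.8  75. ]
tipred scene [471.8 254.8  75. ]
tipred side [473.3 259.8  75. ]
hole scene [ 470.7 -257.8   81. ]
hole side [ 472.  -255.2   81. ]
dk0 scene [ 427.1 -234.1   81. ]
dk1 scene [ 427.5 -283.4   81. ]
dk2 scene [ 539.6 -277.1   81. ]
dk0 side [ 425.6 -233.6   81. ]
dk1 side [ 428.1 -280.2   81. ]
dk2 side [ 540.7 -274.    81. ]
```

Request:
{"method": "carry_out", "body": {"commands": [[0,0,0,-10,0,0],[0,0,0,-10,0,0],[0,0,0,-4,0,0],[0,-0.05,0.022,0,0,0],[0,-0.055,0.022,0,0,0],[0,-0.055,0.022,0,0,0],[0,-0.055,0.022,0,0,0],[0,-0.055,0.022,0,0,0]]}}

```text
t: 1.15
ee_pos: [366.5, 300.9, 220.3]
orientation: [-0.026, 1.572, 0.022]
ft_force: [0.6, 0.2, -0.0]
width: 87.6
```

Request:
{"method": "carry_out", "body": {"commands": [[0,-0.055,0.022,0,0,0],[0,-0.055,0.022,0,0,0],[0,-0.055,0.022,0,0,0],[0,-0.055,0.022,0,0,0],[0,-0.055,0.022,0,0,0],[0,-0.03,0.01,0,0,0],[0,0,0,0,0,0]]}}

```text
t: 2.02
ee_pos: [499.4, -14.0, 221.3]
orientation: [-0.022, 1.569, 0.018]
ft_force: [0.0, 0.1, 0.1]
width: 87.8
```

```bash
python3 - <<'E'
from h import *
grab('wrist','w1.png'); o=ctrl.get_obs(); print(o['ee_pos']); print(cv2.Rodrigues(np.array(o['orientation'],float))[0].round(4))
print(proj('wrist',[[470.5,51.5,55],[470.5,51.5,75],[471,-256,81],[471,156,55]]).round())
E
```

```text
[498.92774183 -12.98146915 221.19334054]
[[ 8.000e-04 -2.660e-02  9.996e-01]
 [-1.900e-03  9.996e-01  2.660e-02]
 [-1.000e+00 -1.900e-03  8.000e-04]]
[[402. 186.]
 [406. 189.]
 [ 29. 182.]
 [520. 190.]]
```

Request:
{"method": "carry_out", "body": {"commands": [[0,-0.06,-0.012,0,0,0],[0,-0.06,-0.012,0,0,0],[0,-0.06,-0.012,0,0,0],[0,-0.05,-0.012,0,0,0],[0,0,0,0,0,0]]}}

```text
t: 2.7
ee_pos: [457.3, -242.0, 221.2]
orientation: [-0.029, 1.57, 0.03]
ft_force: [0.3, 0.6, -0.4]
width: 88.0
```

```bash
python3 - <<'E'
from h import *
import shutil; shutil.copy('cal_wrist.npy','cal_w1.npy')
grab('wrist','w2.png'); shutil.copy('cal_wrist.npy','cal_w2.npy'); o=ctrl.get_obs(); print(o['ee_pos'],o['t'])
print(proj('w2',[[470.5,51.5,55],[471,-256,81]]).round())
cv2.imwrite('pics/w12.png',np.vstack([cv2.resize(cv2.imread('pics/w%d.png'%k),(400,300)) for k in (1,2)]))
E
```

```text
[ 457.40773256 -240.55267232  221.11830105] 2.75
[[644. 243.]
 [308. 239.]]
```

View pics/w12.png

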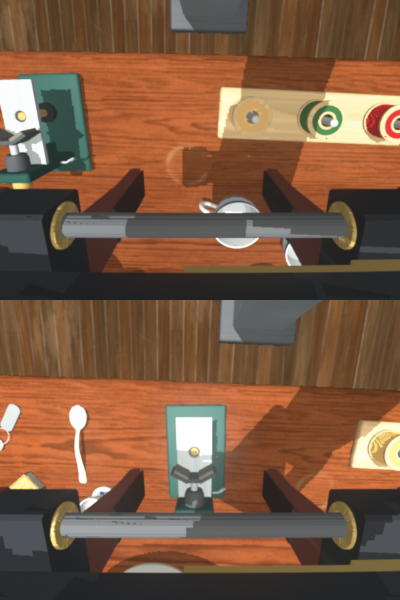

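Both wrist views show their targets. Straw reel is at about (402,187) in w1, hole at about (310,243) in w2. I'll enlarge them.

```bash
python3 - <<'E'
from h import *
a=cv2.imread('pics/w1.png')[140:240,350:450];b=cv2.imread('pics/w2.png')[160:340,255:375]
cv2.imwrite('pics/c2.png',np.hstack([cv2.copyMakeBorder(cv2.resize(a,None,fx=4,fy=4,interpolation=2),0,140,0,0,0),cv2.resize(b,None,fx=3,fy=3,interpolation=2)]))
E
```

```text
(no output)
```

View pics/c2.png

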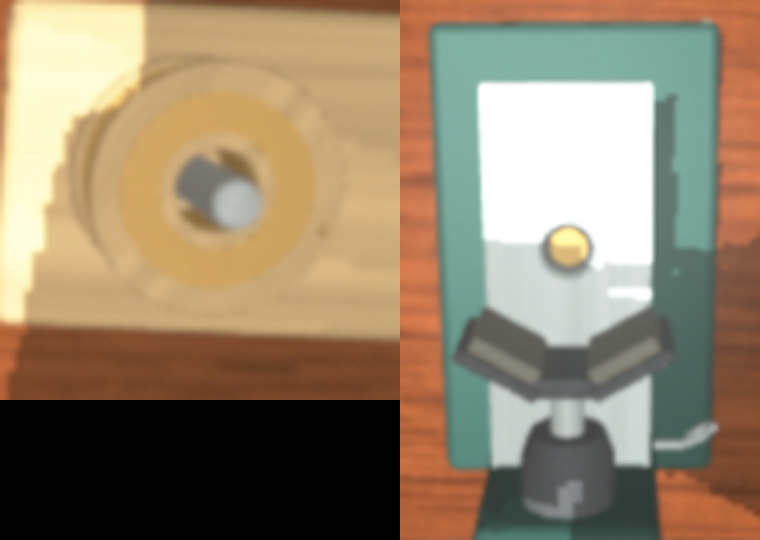

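```bash
python3 - <<'E'
from h import *
A=lambda x,y:(x/4+350-.4,y/4+140-.4); B=lambda x,y:((x-400)/3+255-.33,y/3+160-.33)
print('reel',onplane('w1',A(217,187),55),'tip',onplane('w1',A(237,203),75))
print('hole',onplane('w2',B(568,249),81))
c=[onplane('w2',B(*p),81) for p in [(478,83),(653,82),(491,466),(651,466)]]; print(np.round(c,1))
f=[onplane('w2',B(*p),12) for p in [(431,26),(720,25),(452,467),(711,467)]]; print(np.round(f,1))
E
```

```text
reel [470.34455903  53.41066358  55.        ] tip [471.27351384  53.59780912  75.        ]
hole [ 474.22479209 -253.6984304    81.        ]
[[ 429.  -279.1   81. ]
 [ 427.  -232.2   81. ]
 [ 540.9 -274.4   81. ]
 [ 539.2 -227.6   81. ]]
[[ 419.6 -302.4   12. ]
 [ 415.8 -208.5   12. ]
 [ 575.9 -295.3   12. ]
 [ 572.4 -202.1   12. ]]
```

Request:
{"method": "carry_out", "body": {"commands": [[0,0.06,0.004,0,0,0],[0,0.06,0.004,0,0,0],[0,0.06,0.004,0,0,0],[0,0.06,0.004,0,0,0],[0.03,0.05,0.003,0,0,0],[0.03,0,0,0,0,0],[0,0,0,0,0,0]]}}

```text
t: 3.62
ee_pos: [461.4, 71.3, 161.2]
orientation: [-0.038, 1.568, 0.045]
ft_force: [0.8, -0.6, -0.5]
width: 87.9
```

```bash
cat >> h.py <<'E'
def st(tgt=None):
    o=ctrl.get_obs(); R=cv2.Rodrigues(np.array(o['orientation'],float))[0]; p=np.array(o['ee_pos'])
    print('t',o['t'],'p',p.round(1),'yaw',np.degrees(np.arctan2(R[1,2],R[0,2])).round(2),'tilt xy',np.degrees(R[:2,0]).round(2),'F',np.round(o['ft_force'],1),'M',np.round(o['moment'],2),'w',round(o['width'],1))
    if tgt is not None: print('tool move mm',(R.T@(np.array(tgt)-p)).round(1))
E
python3 -c "
from h import *
st([470.8,53.5,100])"
```

```text
t 3.625 p [461.4  71.3 161.2] yaw 3.03 tilt xy [0.12 0.25] F [ 0.8 -0.6 -0.5] M [-0.01 -0.02  0.06] w 87.9
tool move mm [ 61.1 -18.6   8.3]
```

Request:
{"method": "carry_out", "body": {"commands": [[0.02,-0.018,0.008,0,0,0],[0.03,0,0,0,0,0],[0,0,0,0,0,0],[0,0,0,0,0,0]]}}

```text
t: 4.12
ee_pos: [471.8, 56.9, 114.8]
orientation: [-0.04, 1.564, 0.048]
ft_force: [0.3, -0.4, -0.2]
width: 87.7
```

```bash
python3 -c "
from h import *
st([470.8,53.5,23])"
```

```text
t 4.125 p [471.8  56.9 114.8] yaw 3.23 tilt xy [0.38 0.31] F [ 0.3 -0.4 -0.2] M [ 0.06  0.04 -0.02] w 87.7
tool move mm [91.8 -3.8 -1.9]
```

Request:
{"method": "carry_out", "body": {"commands": [[0.02,-0.004,-0.002,0,0.4,-0.3],[0.03,0,0,0,0,0],[0.02,0,0,0,0,0],[0.008,0,0,0,0,0],[0,0,0,0,0,0]]}}

```text
t: 4.75
ee_pos: [472.3, 52.6, 36.0]
orientation: [-0.045, 1.565, 0.044]
ft_force: [0.2, -0.1, 0.3]
width: 87.9
```

```bash
python3 -c "
from h import *
st([470.8,53.5,23])"
```

```text
t 4.75 p [472.3  52.6  36. ] yaw 3.23 tilt xy [ 0.29 -0.03] F [ 0.2 -0.1  0.3] M [ 0.05 -0.03  0.04] w 87.9
tool move mm [13.   1.  -1.5]
```

Request:
{"method": "carry_out", "body": {"commands": [[0.012,0.001,-0.0015,0,0.3,0],[0,0,0,0,0,0]]}}

```text
t: 5.0
ee_pos: [471.4, 53.6, 24.0]
orientation: [-0.045, 1.569, 0.044]
ft_force: [-0.6, -0.3, 0.1]
width: 87.7
```

Request:
{"method": "carry_out", "body": {"commands": [[0,0,0,0,0,0],[0,0,0,0,0,0],[0,0,0,0,0,0],[0,0,0,0,0,0],[0,0,0,0,0,0]], "grip": 1}}

```text
t: 5.62
ee_pos: [472.0, 53.7, 24.9]
orientation: [-0.045, 1.568, 0.044]
ft_force: [0.2, -0.6, -1.1]
width: 55.0
```

```bash
python3 -c "
from h import *
st([470.8,53.5,100])"
```

```text
t 5.625 p [472.   53.7  24.9] yaw 3.23 tilt xy [ 0.16 -0.04] F [ 0.2 -0.6 -1.1] M [ 0.03  0.03 -0.07] w 55.0
tool move mm [-75.1  -0.2  -1. ]
```

Request:
{"method": "carry_out", "body": {"commands": [[-0.01,0,0,0,0,0],[-0.02,0,0,0,0,0],[-0.03,0,0,0,0,0],[-0.03,0,0,0,0,0],[-0.02,0,0,0,0,0],[0,0,0,0,0,0],[0,0,0,0,0,0]]}}

```text
t: 6.5
ee_pos: [470.7, 53.6, 140.1]
orientation: [-0.045, 1.568, 0.044]
ft_force: [0.4, -0.6, -1.7]
width: 55.0
```

```bash
python3 -c "
from h import *
st([455,-254.5,145])
a=grab('scene','s3.png')['pixels'];b=grab('side','d3.png')['pixels'];c=grab('wrist','w3.png')['pixels']
z=lambda i,x,y,w,h,s:cv2.resize(i[y:y+h,x:x+w],(w*s,h*s),interpolation=2)
cv2.imwrite('pics/c3.png',np.vstack([np.hstack([z(a,165,150,130,100,3),z(b,200,130,130,100,3)]),cv2.resize(c,(400,300))[:290].repeat(1,1) if 0 else cv2.copyMakeBorder(cv2.resize(c,(390,292)),0,0,0,390,0)]))
"
```

```text
t 6.5 p [470.7  53.6 140.1] yaw 3.23 tilt xy [ 0.12 -0.04] F [ 0.4 -0.6 -1.7] M [ 0.05 -0.    0.01] w 55.0
tool move mm [  -4.7 -306.8  -33. ]
```

View pics/c3.png

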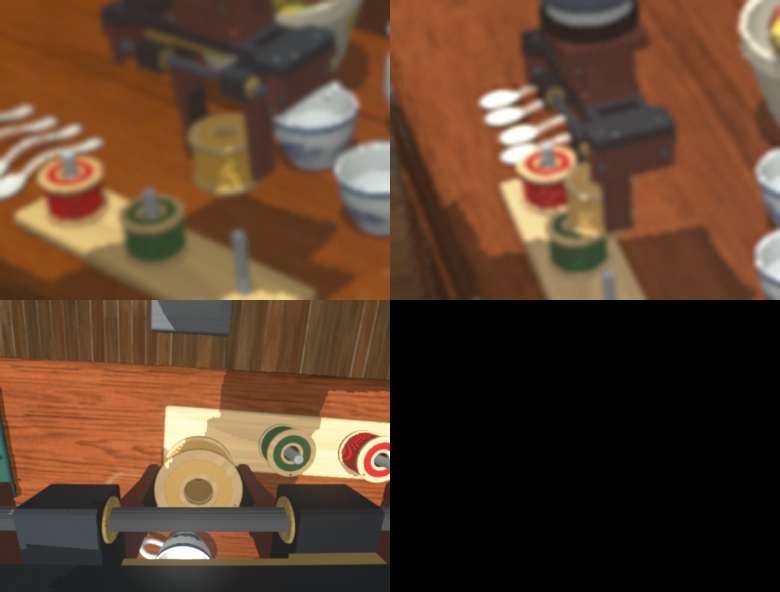

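The reel is off its post and held upright. Its bore shows at about (199,189) in the wrist thumbnail, i.e. full-size (326,310). I'll measure the reel's axis relative to the TCP.

```bash
python3 -c "
from h import *
import shutil;shutil.copy('cal_wrist.npy','cal_w3.npy')
i=cv2.imread('pics/w3.png')[240:370,230:420]
cv2.imwrite('pics/c4.png',cv2.resize(i,None,fx=4,fy=4,interpolation=2))
print(onplane('w3',(326,311),170))
"
```

```text
[467.84106291  53.69641367 170.        ]
```

View pics/c4.png

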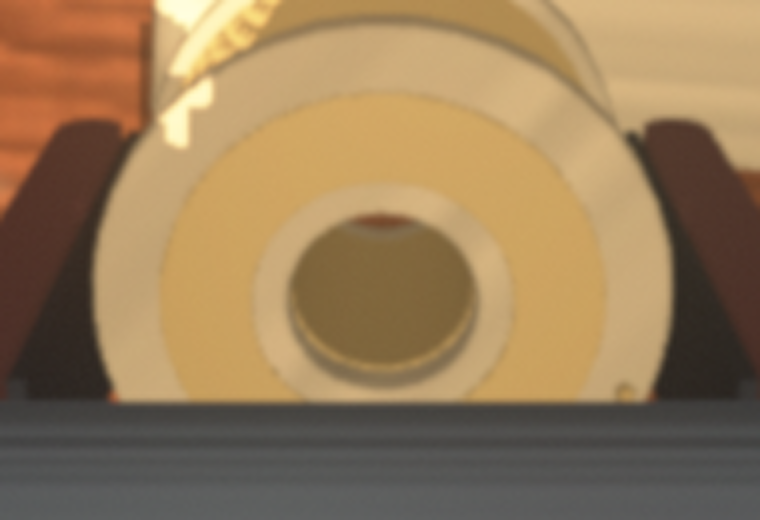

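```bash
python3 -c "
from h import *
print(onplane('w3',(383.5/4+229.6,299/4+239.6),170), onplane('w3',(383.5/4+229.6,299/4+239.6),168))
"
```

```text
[469.25099537  53.5746834  170.        ] [470.22490585  53.62810312 168.        ]
```

Request:
{"method": "carry_out", "body": {"commands": [[-0.01,-0.03,-0.004,0,0,0],[-0.005,-0.055,-0.006,0,0,0],[0,-0.055,-0.006,0,0,0],[0,-0.055,-0.006,0,0,0],[0,-0.055,-0.005,0,0,0],[0,-0.03,-0.003,0,0,0],[0,0,0,0,0,0],[0,0,0,0,0,0]]}}

```text
t: 7.65
ee_pos: [453.9, -234.6, 148.8]
orientation: [-0.044, 1.579, 0.048]
ft_force: [0.2, -0.1, -0.8]
width: 55.4
```

```bash
python3 -c "
from h import *
st([459,-254.4,140])"
```

```text
t 7.65 p [ 453.9 -234.6  148.8] yaw 3.35 tilt xy [-0.49  0.16] F [ 0.2 -0.1 -0.8] M [0.08 0.01 0.01] w 55.4
tool move mm [  8.7 -20.1   4. ]
```

Request:
{"method": "carry_out", "body": {"commands": [[0,-0.018,0.003,0.9,-0.5,-0.2],[0,0,0,0,0,0],[0,0,0,0,0,0]]}}

```text
t: 8.02
ee_pos: [458.5, -251.2, 148.3]
orientation: [-0.035, 1.57, 0.035]
ft_force: [0.5, 1.1, -1.2]
width: 55.2
```

```bash
python3 -c "
from h import *
st([459,-254.4,105])
import shutil
c=grab('wrist','w5.png')['pixels'];shutil.copy('cal_wrist.npy','cal_w5.npy')
b=grab('side','d5.png')['pixels']
z=lambda i,x,y,w,h,s:cv2.resize(i[y:y+h,x:x+w],(w*s,h*s),interpolation=2)
cv2.imwrite('pics/c5.png',np.hstack([z(c,230,180,190,190,2),z(b,265,220,126,126,3)[:380]]) if 0 else np.hstack([z(c,230,180,190,190,2),cv2.resize(z(b,265,220,126,126,3),(380,380))]))
"
```

```text
t 8.025 p [ 458.5 -251.2  148.3] yaw 2.56 tilt xy [0.   0.02] F [ 0.5  1.1 -1.2] M [ 0.07 -0.05  0.02] w 55.2
tool move mm [43.3 -3.2  0.4]
```

View pics/c5.png

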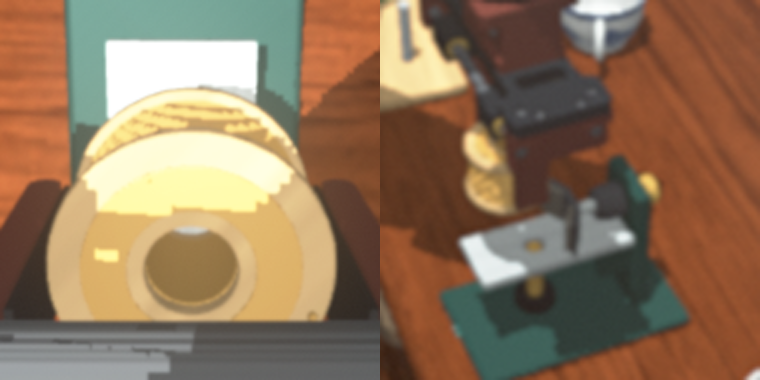

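The reel hangs level above the deck, clear of the shoe. The deck front corners are at crop (105,40) and (257,40), the bore at (191,265). I'll check these numerically.

```bash
python3 -c "
from h import *
q=lambda x,y:(x/2+230-.25,y/2+180-.25)
print(onplane('w5',q(105,40),81),onplane('w5',q(257,40),81))
print(onplane('w5',q(191,268),177.5))
"
```

```text
[ 428.94886235 -279.11232954   81.        ] [ 426.86820427 -232.39565125   81.        ]
[ 457.42699813 -251.3284365   177.5       ]
```

Request:
{"method": "carry_out", "body": {"commands": [[0.015,-0.003,0,0,0,0],[0.015,0,0,0,0,0],[0.012,0,0,0,0,0],[0,0,0,0,0,0],[0,0,0,0,0,0]]}}

```text
t: 8.75
ee_pos: [458.1, -253.6, 102.4]
orientation: [-0.035, 1.572, 0.037]
ft_force: [-0.7, 0.1, -1.3]
width: 55.3
```

```bash
python3 -c "
from h import *
st([459,-254.4,91])"
```

```text
t 8.75 p [ 458.1 -253.6  102.4] yaw 2.6 tilt xy [-0.09  0.07] F [-0.7  0.1 -1.3] M [ 0.02 -0.06  0.01] w 55.3
tool move mm [11.4 -0.8  0.9]
```

Request:
{"method": "carry_out", "body": {"commands": [[0.005,-0.001,0.001,0,0,0],[0.003,0,0,0,0,0],[0,0,0,0,0,0]]}}

```text
t: 9.12
ee_pos: [459.7, -254.9, 94.5]
orientation: [-0.035, 1.571, 0.036]
ft_force: [0.2, 0.4, -1.0]
width: 55.3
```

Request:
{"method": "carry_out", "body": {"commands": [[0.0015,0,0,0,0,0],[0,0,0,0,0,0]]}}

```text
t: 9.38
ee_pos: [459.9, -255.0, 93.2]
orientation: [-0.036, 1.57, 0.036]
ft_force: [0.2, -1.1, -1.8]
width: 55.3
```

Request:
{"method": "carry_out", "body": {"commands": [[0.001,0,0,0,0,0],[0,0,0,0,0,0]]}}

```text
t: 9.62
ee_pos: [459.9, -255.1, 92.3]
orientation: [-0.036, 1.57, 0.036]
ft_force: [0.5, 0.3, -1.1]
width: 55.1
```

Request:
{"method": "carry_out", "body": {"commands": [[0.001,0.0005,0,0,0,0],[0,0,0,0,0,0]]}}

```text
t: 9.88
ee_pos: [459.9, -254.5, 91.3]
orientation: [-0.036, 1.57, 0.036]
ft_force: [0.2, -0.5, -1.9]
width: 55.6
```

Request:
{"method": "carry_out", "body": {"commands": [[0.001,0,0,0,0,0],[0,0,0,0,0,0]]}}

```text
t: 10.12
ee_pos: [460.1, -254.6, 91.0]
orientation: [-0.036, 1.57, 0.036]
ft_force: [-0.1, 0.3, -1.2]
width: 55.5
```

Request:
{"method": "carry_out", "body": {"commands": [[0.001,0,0,0,0,0],[0,0,0,0,0,0]]}}

```text
t: 10.38
ee_pos: [460.2, -254.7, 91.0]
orientation: [-0.036, 1.569, 0.035]
ft_force: [0.9, 0.1, -1.3]
width: 55.6
```

Request:
{"method": "carry_out", "body": {"commands": [[0.001,0,0,0,0,0],[0,0,0,0,0,0]]}}

```text
t: 10.62
ee_pos: [460.3, -254.8, 90.9]
orientation: [-0.036, 1.569, 0.035]
ft_force: [0.1, -0.4, -2.5]
width: 55.5
```

Request:
{"method": "carry_out", "body": {"commands": [[0.001,0,0,0,0,0]]}}

```text
t: 10.75
ee_pos: [460.3, -254.8, 90.8]
orientation: [-0.036, 1.569, 0.035]
ft_force: [-5.5, 2.2, 22.3]
width: 55.4
```

```bash
python3 -c "
from h import *
st([459,-254.4,91])
ctrl.get_image('wrist');st();ctrl.get_image('wrist');st()"
```

```text
t 10.75 p [ 460.3 -254.8   90.8] yaw 2.6 tilt xy [ 0.07 -0.03] F [-5.5  2.2 22.3] M [ 0.6   1.01 -0.04] w 55.4
tool move mm [-0.2  0.5 -1.3]
t 10.8 p [ 460.4 -254.8   90.8] yaw 2.61 tilt xy [ 0.07 -0.03] F [-3.2  3.1 13.7] M [0.43 0.71 0.01] w 55.3
t 10.85 p [ 460.4 -254.8   90.8] yaw 2.6 tilt xy [ 0.08 -0.03] F [-3.8  3.  13.8] M [0.39 0.67 0.03] w 55.4
```

Request:
{"method": "carry_out", "body": {"commands": [[0,0.0005,0.002,0,0,0],[0,0,0.002,0,0,0],[0,0,0.001,0,0,0],[0,0,0,0,0,0]]}}

```text
t: 11.35
ee_pos: [464.3, -254.2, 90.9]
orientation: [-0.036, 1.572, 0.036]
ft_force: [-2.5, 1.0, 3.6]
width: 55.5
```

```bash
python3 -c "
from h import *
st([469,-254.0,91])"
```

```text
t 11.35 p [ 464.3 -254.2   90.9] yaw 2.63 tilt xy [-0.08 -0.02] F [-2.5  1.   3.6] M [0.15 0.19 0.02] w 55.5
tool move mm [-0.1 -0.1  4.7]
```

Now single-step pushes, each ending loaded, reading position against force.

Request:
{"method": "carry_out", "body": {"commands": [[0,0,0.0015,0,0,0],[0,0,0.001,0,0,0]]}}

```text
t: 11.6
ee_pos: [465.5, -254.0, 90.9]
orientation: [-0.036, 1.575, 0.037]
ft_force: [-5.5, -1.5, 7.7]
width: 55.1
```

Request:
{"method": "carry_out", "body": {"commands": [[0,0,0.001,0,0,0]]}}

```text
t: 11.72
ee_pos: [465.8, -253.9, 91.0]
orientation: [-0.036, 1.576, 0.037]
ft_force: [-6.0, -0.9, 7.5]
width: 55.5
```

Request:
{"method": "carry_out", "body": {"commands": [[0,0,0.001,0,0,0]]}}

```text
t: 11.85
ee_pos: [466.2, -253.9, 91.0]
orientation: [-0.036, 1.578, 0.037]
ft_force: [-6.4, -0.6, 7.4]
width: 55.7
```

Request:
{"method": "carry_out", "body": {"commands": [[0,0,0.001,0,0,0]]}}

```text
t: 11.98
ee_pos: [466.5, -253.9, 91.0]
orientation: [-0.036, 1.579, 0.038]
ft_force: [-5.5, -1.1, 7.6]
width: 55.4
```

Request:
{"method": "carry_out", "body": {"commands": [[-0.0004,0,0,0,-0.6,0],[0,0,0,0,0,0]]}}

```text
t: 12.22
ee_pos: [466.7, -253.7, 90.9]
orientation: [-0.035, 1.568, 0.038]
ft_force: [-2.1, 0.5, 2.7]
width: 55.1
```

```bash
python3 -c "
from h import *
st([474,-254.0,91])"
```

```text
t 12.225 p [ 466.7 -253.7   90.9] yaw 2.67 tilt xy [0.12 0.1 ] F [-2.1  0.5  2.7] M [ 0.01  0.37 -0.04] w 55.1
tool move mm [-0.1 -0.6  7.3]
```

Request:
{"method": "carry_out", "body": {"commands": [[-0.0003,0,0.0015,0,0,0]]}}

```text
t: 12.35
ee_pos: [468.2, -253.7, 91.0]
orientation: [-0.035, 1.568, 0.038]
ft_force: [0.4, 0.4, -1.4]
width: 55.4
```

Request:
{"method": "carry_out", "body": {"commands": [[-0.0001,0,0.0015,0,-0.1,0]]}}

```text
t: 12.48
ee_pos: [469.4, -253.5, 90.9]
orientation: [-0.035, 1.568, 0.038]
ft_force: [-5.7, -2.4, 5.3]
width: 55.5
```

Request:
{"method": "carry_out", "body": {"commands": [[-0.0001,0,0.0015,0,-0.1,0]]}}

```text
t: 12.6
ee_pos: [469.7, -253.5, 90.9]
orientation: [-0.035, 1.569, 0.039]
ft_force: [-6.3, -3.5, 5.4]
width: 55.3
```

Request:
{"method": "carry_out", "body": {"commands": [[-0.0001,0,0.0015,0,-0.1,0]]}}

```text
t: 12.72
ee_pos: [469.9, -253.5, 90.9]
orientation: [-0.035, 1.569, 0.04]
ft_force: [-7.9, -3.1, 3.6]
width: 55.7
```

Request:
{"method": "carry_out", "body": {"commands": [[-0.0001,-0.0006,0.002,0,-0.1,0]]}}

```text
t: 12.85
ee_pos: [470.0, -253.5, 90.9]
orientation: [-0.034, 1.572, 0.041]
ft_force: [-9.1, 1.4, 8.9]
width: 55.5
```

Request:
{"method": "carry_out", "body": {"commands": [[0,-0.0005,0.002,0,-0.1,0]]}}

```text
t: 12.98
ee_pos: [470.0, -253.5, 90.9]
orientation: [-0.034, 1.574, 0.042]
ft_force: [-9.1, -0.8, 9.8]
width: 55.3
```

Request:
{"method": "carry_out", "body": {"commands": [[0,-0.0003,0.002,0,-0.1,0]]}}

```text
t: 13.1
ee_pos: [470.0, -253.5, 91.0]
orientation: [-0.033, 1.576, 0.043]
ft_force: [-9.7, -1.5, 7.0]
width: 55.6
```

```bash
python3 -c "
from h import *
st([475,-253.7,91])"
```

```text
t 13.1 p [ 470.  -253.5   91. ] yaw 2.78 tilt xy [-0.34  0.37] F [-9.7 -1.5  7. ] M [-0.51  1.59 -0.12] w 55.6
tool move mm [-0.  -0.4  5. ]
```

Request:
{"method": "carry_out", "body": {"commands": [[-0.0005,-0.0002,0.002,0.3,-0.6,-0.4]]}}

```text
t: 13.22
ee_pos: [470.4, -253.4, 91.1]
orientation: [-0.034, 1.569, 0.035]
ft_force: [-6.0, -2.4, -3.5]
width: 55.6
```

Request:
{"method": "carry_out", "body": {"commands": [[-0.0003,0,0.0025,0,-0.4,0]]}}

```text
t: 13.35
ee_pos: [471.3, -253.4, 90.9]
orientation: [-0.034, 1.565, 0.035]
ft_force: [-8.0, -4.0, 0.9]
width: 55.2
```

```bash
python3 -c "
from h import *
st([475,-253.7,91])"
```

```text
t 13.35 p [ 471.3 -253.4   90.9] yaw 2.53 tilt xy [0.33 0.06] F [-8.  -4.   0.9] M [-0.66  1.23  0.02] w 55.2
tool move mm [-0.  -0.5  3.7]
```

Request:
{"method": "carry_out", "body": {"commands": [[-0.0003,-0.0006,0.0025,0,-0.1,0]]}}

```text
t: 13.48
ee_pos: [471.6, -253.4, 90.9]
orientation: [-0.033, 1.568, 0.037]
ft_force: [-9.9, 0.2, 8.5]
width: 55.2
```

Request:
{"method": "carry_out", "body": {"commands": [[-0.0003,-0.0005,0.0025,0,-0.3,0]]}}

```text
t: 13.6
ee_pos: [471.7, -253.4, 90.9]
orientation: [-0.032, 1.567, 0.039]
ft_force: [-10.1, -1.3, 7.6]
width: 55.4
```

```bash
python3 -c "
from h import *
st([475,-253.7,91])"
```

```text
t 13.6 p [ 471.7 -253.4   90.9] yaw 2.59 tilt xy [0.19 0.23] F [-10.1  -1.3   7.6] M [-0.45  1.86 -0.05] w 55.4
tool move mm [-0.1 -0.4  3.3]
```

Request:
{"method": "carry_out", "body": {"commands": [[-0.0008,-0.0003,0.003,0,-0.3,-0.3]]}}

```text
t: 13.72
ee_pos: [472.4, -253.4, 91.1]
orientation: [-0.036, 1.566, 0.036]
ft_force: [-8.1, -5.0, -2.4]
width: 55.1
```

Request:
{"method": "carry_out", "body": {"commands": [[-0.0006,-0.0004,0.003,0,-0.3,-0.1]]}}

```text
t: 13.85
ee_pos: [473.1, -253.4, 91.0]
orientation: [-0.037, 1.566, 0.036]
ft_force: [-8.6, -3.2, 1.4]
width: 55.0
```

```bash
python3 -c "
from h import *
st([475,-253.7,91])"
```

```text
t 13.85 p [ 473.1 -253.4   91. ] yaw 2.65 tilt xy [ 0.28 -0.03] F [-8.6 -3.2  1.4] M [-0.44  1.46 -0.  ] w 55.0
tool move mm [-0.  -0.4  1.9]
```

Request:
{"method": "carry_out", "body": {"commands": [[-0.0006,-0.0006,0.003,0,-0.2,0.1]]}}

```text
t: 13.98
ee_pos: [473.5, -253.3, 90.9]
orientation: [-0.035, 1.567, 0.039]
ft_force: [-11.3, -1.8, 5.1]
width: 55.6
```

Request:
{"method": "carry_out", "body": {"commands": [[-0.0006,-0.0005,0.0028,0,-0.3,0]]}}

```text
t: 14.1
ee_pos: [473.5, -253.3, 90.9]
orientation: [-0.034, 1.568, 0.041]
ft_force: [-11.9, -2.0, 5.1]
width: 55.3
```

```bash
python3 -c "
from h import *
st([475,-253.7,91])"
```

```text
t 14.1 p [ 473.5 -253.3   90.9] yaw 2.72 tilt xy [0.14 0.27] F [-11.9  -2.    5.1] M [-0.67  1.86 -0.  ] w 55.3
tool move mm [-0.1 -0.5  1.5]
```

Request:
{"method": "carry_out", "body": {"commands": [[-0.0009,-0.0004,0.003,0.2,-0.4,-0.3]]}}

```text
t: 14.22
ee_pos: [473.8, -253.3, 91.0]
orientation: [-0.034, 1.566, 0.035]
ft_force: [-9.9, -4.0, -0.8]
width: 54.9
```

Request:
{"method": "carry_out", "body": {"commands": [[-0.0004,-0.0004,0.0025,0,-0.2,0]]}}

```text
t: 14.35
ee_pos: [473.7, -253.3, 90.9]
orientation: [-0.034, 1.568, 0.037]
ft_force: [-11.1, -2.1, 7.3]
width: 55.2
```

```bash
python3 -c "
from h import *
st([475,-253.7,91])"
```

```text
t 14.35 p [ 473.7 -253.3   90.9] yaw 2.58 tilt xy [0.15 0.13] F [-11.1  -2.1   7.3] M [-0.38  1.72 -0.02] w 55.2
tool move mm [-0.1 -0.5  1.3]
```

Request:
{"method": "carry_out", "body": {"commands": [[-0.0009,-0.0007,0.0037,0,-0.4,-0.1]]}}

```text
t: 14.48
ee_pos: [474.5, -253.3, 91.0]
orientation: [-0.034, 1.567, 0.038]
ft_force: [-9.1, -2.0, -0.9]
width: 55.3
```

```bash
python3 -c "
from h import *
st([475,-253.7,91])"
```

```text
t 14.475 p [ 474.5 -253.3   91. ] yaw 2.61 tilt xy [0.22 0.14] F [-9.1 -2.  -0.9] M [-0.41  1.75  0.02] w 55.3
tool move mm [-0.  -0.4  0.4]
```

```bash
python3 -c "
from h import *
import shutil
c=grab('wrist','w6.png')['pixels'];shutil.copy('cal_wrist.npy','cal_w6.npy');st()
b=grab('side','d6.png')['pixels'];st()
a=grab('scene','s6.png')['pixels'];st([475,-253.7,91])
z=lambda i,x,y,w,h,s:cv2.resize(i[y:y+h,x:x+w],(w*s,h*s),interpolation=2)
cv2.imwrite('pics/c6.png',np.hstack([z(c,230,180,190,190,2),np.vstack([z(b,275,245,95,70,4)[:280],z(a,310,215,95,75,4)])[:600] if 0 else z(b,275,240,95,95,4)]))
"
```

```text
t 14.525 p [ 474.6 -253.3   91. ] yaw 2.62 tilt xy [0.23 0.14] F [-9.5 -3.   1.1] M [-0.41  1.65  0.01] w 55.3
t 14.575 p [ 474.6 -253.3   90.9] yaw 2.61 tilt xy [0.23 0.14] F [-10.1  -2.6   1.3] M [-0.39  1.61  0.08] w 55.6
t 14.625 p [ 474.6 -253.3   90.9] yaw 2.62 tilt xy [0.23 0.14] F [-9.8 -1.6  3. ] M [-0.42  1.58  0.  ] w 55.4
tool move mm [-0.1 -0.5  0.4]
```

View pics/c6.png

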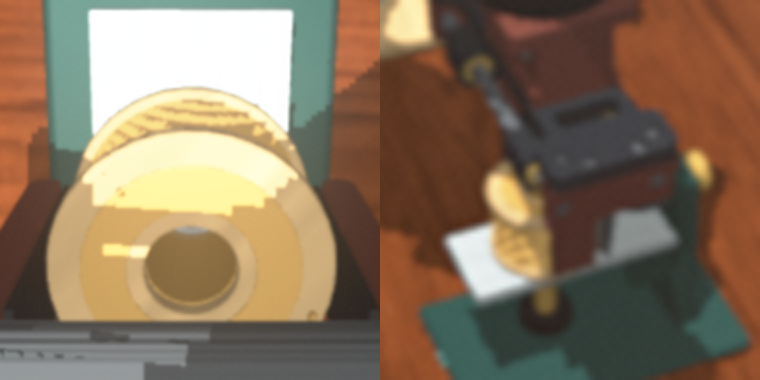

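The reel sits flat on the deck, unslipped in the jaws (bore still at crop (191,267)). The deck front corners are at (88,10) and (294,10).

```bash
python3 -c "
from h import *
q=lambda x,y:(x/2+230-.25,y/2+180-.25)
a,b=onplane('w6',q(88,10),81),onplane('w6',q(294,10),81)
u=np.array([np.cos(.042),np.sin(.042),0]);v=np.array([-u[1],u[0],0])
h=(a+b)/2+46*u; r=onplane('w6',q(191,268),121)
print(a,b,h,r,'reel rel hole',u@(r-h),v@(r-h))
t=onplane('w6',q(191,268),120.5);print(t)
# lower flange front rim topmost pixel approx crop (191,88) at z 81..86
for z in (81,86): print(z,u@(onplane('w6',q(191,88),z)-h))
"
```

```text
[ 429.3109868  -278.96723107   81.        ] [ 427.18378698 -231.94520125   81.        ] [ 474.20682085 -253.52478412   81.        ] [ 472.97121647 -253.49800591  121.        ] reel rel hole -1.2333903873535494 0.0786347192802872
[ 473.21553205 -253.48603348  120.5       ]
81 -27.752560729623696
86 -28.86108322687357
```

Request:
{"method": "carry_out", "body": {"commands": [[-0.0008,-0.0004,0.0034,0.1,-0.2,-0.1]]}}

```text
t: 14.75
ee_pos: [475.0, -253.2, 90.9]
orientation: [-0.033, 1.569, 0.037]
ft_force: [-10.5, -4.1, 2.2]
width: 55.4
```

```bash
python3 -c "
from h import *
st()
for _ in range(3): ctrl.get_image('wrist');st([475.2,-253.7,91])"
```

```text
t 14.75 p [ 475.  -253.2   90.9] yaw 2.55 tilt xy [0.09 0.12] F [-10.5  -4.1   2.2] M [-0.75  1.75  0.06] w 55.4
t 14.8 p [ 475.1 -253.2   90.9] yaw 2.55 tilt xy [0.09 0.12] F [-10.4  -3.9   2.4] M [-0.59  1.73 -0.02] w 54.9
tool move mm [-0.1 -0.5  0. ]
t 14.85 p [ 475.1 -253.2   90.9] yaw 2.55 tilt xy [0.1  0.12] F [-9.7 -4.3  2. ] M [-0.64  1.72  0.01] w 55.6
tool move mm [-0.1 -0.5  0.1]
t 14.9 p [ 475.1 -253.2   91. ] yaw 2.56 tilt xy [0.1  0.12] F [-10.   -2.9   2.1] M [-0.63  1.69  0.03] w 55.2
tool move mm [-0.  -0.5  0.1]
```

Request:
{"method": "carry_out", "body": {"commands": [[-0.0008,-0.0012,0.0034,0,-0.3,-0.2]]}}

```text
t: 15.02
ee_pos: [475.1, -253.3, 90.9]
orientation: [-0.034, 1.57, 0.036]
ft_force: [-11.1, 2.2, 6.0]
width: 55.1
```

```bash
python3 -c "
from h import *
import shutil
st()
for _ in range(2): ctrl.get_image('wrist');st()
c=grab('wrist','w7.png')['pixels'];shutil.copy('cal_wrist.npy','cal_w7.npy');st([475.4,-253.7,91])
cv2.imwrite('pics/c7.png',cv2.resize(c[180:345,230:425],None,fx=4,fy=3.6,interpolation=2))"
```

```text
t 15.025 p [ 475.1 -253.3   90.9] yaw 2.58 tilt xy [0.01 0.08] F [-11.1   2.2   6. ] M [0.27 1.96 0.08] w 55.1
t 15.075 p [ 475.1 -253.3   90.9] yaw 2.58 tilt xy [0.01 0.08] F [-11.5  -1.2   2.8] M [-0.1   1.79  0.04] w 55.5
t 15.125 p [ 475.2 -253.3   90.9] yaw 2.59 tilt xy [0.01 0.08] F [-10.9  -0.4   4.3] M [-0.09  1.81  0.08] w 55.3
t 15.175 p [ 475.2 -253.3   90.9] yaw 2.59 tilt xy [0.02 0.07] F [-10.8  -0.2   3.9] M [-0.07  1.78  0.04] w 55.2
tool move mm [-0.1 -0.4  0.2]
```

View pics/c7.png

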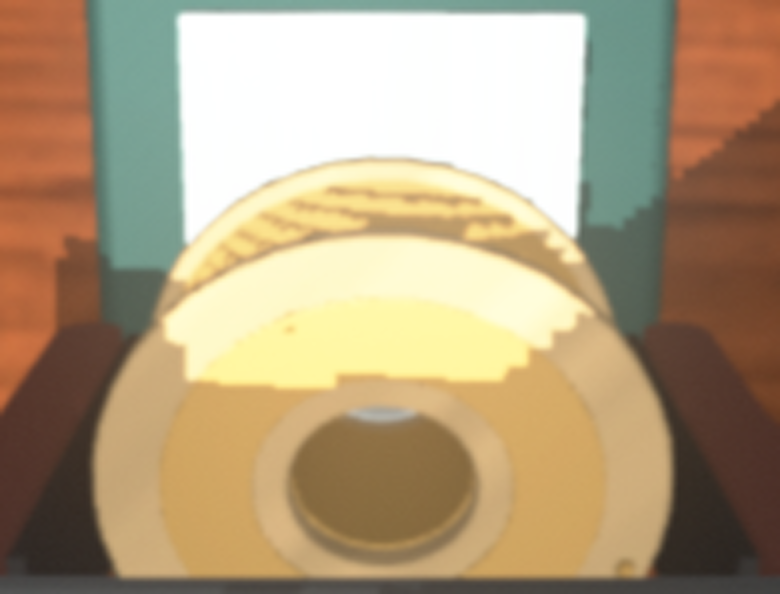

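```bash
python3 -c "
from h import *
q=lambda x,y:(x/4+230-.4,y/3.6+180-.4)
a,b=onplane('w7',q(178,14),81),onplane('w7',q(585,14),81)
u=np.array([np.cos(.042),np.sin(.042),0]);v=np.array([-u[1],u[0],0])
h=(a+b)/2+46*u; print('hole',h)
r=onplane('w7',q(383.5,485),121);print('bore',u@(r-h),v@(r-h))
# predicted outlines for reel shift d
q2=lambda p:(p-np.array([230-.4,180-.4]))*[4,3.6]
th=np.linspace(0,2*np.pi,181);c=np.c_[np.cos(th),np.sin(th),0*th]
for d in (-1.5,-.75,0,.75):
  for nm,rad,z in (('topbore',9,121),('top flange',28,121),('bot flange',28,81),('bot bore',9,81)):
    P=h*[1,1,0]+[0,0,z]+d*u+rad*c; s=q2(proj('w7',P)); print(d,nm,'x',s[:,0].min().round(),s[:,0].max().round(),'y',s[:,1].min().round(),s[:,1].max().round())
"
```

```text
hole [ 474.24196523 -253.68888087   81.        ]
bore -0.3068993531860584 0.31632177381286286
-1.5 topbore x 286.0 474.0 y 396.0 551.0
-1.5 top flange x 88.0 672.0 y 221.0 704.0
-1.5 bot flange x 150.0 611.0 y 141.0 533.0
-1.5 bot bore x 306.0 455.0 y 281.0 407.0
-0.75 topbore x 286.0 474.0 y 403.0 557.0
-0.75 top flange x 88.0 672.0 y 228.0 710.0
-0.75 bot flange x 150.0 611.0 y 147.0 538.0
-0.75 bot bore x 307.0 454.0 y 287.0 412.0
0 topbore x 287.0 474.0 y 409.0 564.0
0 top flange x 89.0 672.0 y 235.0 716.0
0 bot flange x 151.0 610.0 y 153.0 543.0
0 bot bore x 307.0 454.0 y 292.0 417.0
0.75 topbore x 287.0 474.0 y 416.0 570.0
0.75 top flange x 89.0 671.0 y 242.0 722.0
0.75 bot flange x 151.0 610.0 y 158.0 547.0
0.75 bot bore x 307.0 454.0 y 297.0 422.0
```

```bash
python3 -c "
from h import *
grab('scene','s8.png')
for _ in range(3): ctrl.get_image('side')
st()"
```

```text
t 15.375 p [ 475.2 -253.3   90.9] yaw 2.59 tilt xy [0.02 0.07] F [-10.9  -0.5   4.7] M [-0.06  1.79  0.06] w 55.4
```

View pics/s8.png

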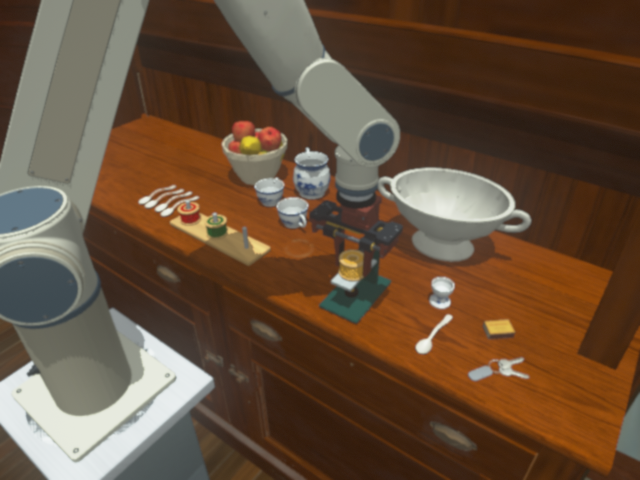

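The reel is seated on the deck at (350,266). The other reels, cups, egg cup and spoon are where they were, and the push is steady, so I'm handing in.

```bash
python3 -c "
from h import *
print(ctrl.close_job())"
```

```text
the job is handed in; nothing more can be done
None
```

I lifted the straw reel straight up off its post, set it flat on the dispenser's deck and pushed it back against the brake shoe. I handed the job in at about 15.4 s with the gripper still holding it there.

- **Push:** it held steady at about 10.9 N along x over the last 0.3 s (nominal 11 N at 6 mm). There was no net sideways force beyond the dispenser's small turn, and about 4–5 N pressed down on the deck.
- **Shoe travel:** about 6 mm past first touch by arm position, well short of the 12 mm end stop.
- **Bore over the hole:** in the wrist image it was within about 0.3 mm of the hole along the push and 0.3 mm to the side.
- **Other objects:** the last scene picture shows the other reels, cups, egg cup and spoon in their places.

**Checks that disagreed:** the bore and top-flange outlines put the reel 0 to 0.3 mm short of the hole, and the lower-flange outline put it about 0.7 mm past. The 4–5 N pressing down also adds some deck friction, roughly 1 N, to the push reading. That would put the shoe nearer 5 mm of travel than 6.

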